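# Load a label roll in the bench unwinder and thread its spindle

### The arm

A 7-joint arm with a two-finger parallel gripper is mounted at the origin on the work surface. World frame = base frame: x ahead of the robot, y to its left, z up, the work surface at z = 0. Lengths are in m, angles in rad, forces in N, time in s.
With the tool pointing down it reaches from about 0.4 to 0.85 m from the base axis. Payload 4.5 kg.
Tool frame: the origin (TCP) lies midway between the tips of the shut fingers; the grasp point (between the pads) lies 19 mm behind it; z points along the fingers, y is the line along which they close (so a half turn about z gives the same grasp; the last joint's range is limited). The gripper opens to 88 mm and grips with 3 to 60 N. Pads are 18 mm wide; open, the fingers measure 123 mm over their backs; the gripper's body (75 mm by 187 mm) begins 45 mm behind the grasp point.
Start: joints at [1.268, 0.689, -0.195, 1.565, 0.157, 0.902, -0.215], TCP at [0.207, -0.59, 0.239] pointing down, gripper open.
Joint ranges: [-3.01, 3.01], [-0.46, 2.08], [-1.47, 1.51], [0.13, 2.56], [-1, 4.14], [0.04, 2.09], [-2.66, 2.66]. Speed limits (rad/s): [2.57, 2.57, 3.14, 3.14, 3.14, 3.14, 3.14].

### API

Orientations are given as a unit quaternion [x, y, z, w].
In Python, from plant import r gives the robot as it stands.
- The arm moves only by the tool carry_out, never from a script. Its argument "plan" is a list of rows, each an object with "rot": the turn, a rotation vector about the tool's x, y, z in rad, a list of three; "xyz": the shift along the tool's x, y, z in m, a list of three; "grip": the closure in counts, from 0 (fully open) to 255 (shut). In form: [{"rot": [wx, wy, wz], "xyz": [dx, dy, dz], "grip": grip}, ...]. A call has 1 to 8 rows; each row is the pose to reach, as a shift and turn from the pose commanded when the call began, along the tool's axes at that moment; what a row does not reach only later rows make up. A row lasts 1/12 s, in which the tool goes at most 41.7 mm and 7.16 degrees, less where a joint would pass 70% of its speed; a pose out of reach is approached as far as the arm can. A call with a gripper value outside its range is refused whole. The fingers move at their own pace and stop on an object; "squeeze" is the grip in N (left out, the last holds). Time passes only in rows, so rows that repeat a pose let the fingers close. It gives the time, the measured TCP pose, the force, the opening and the grip force at its end, in the units of the state.
- r.get_state(): the state, without advancing time (a new reading comes with each control period).
- r.snapshot(name): name is "side" or "top" or "wrist"; returns the picture (400x640x3 uint8, red, green, blue); there is no depth.
- r.camera_params(name): a dict with "fx", "fy", "cx", "cy" (pixels), "position" and "attitude" of the camera in the world; the wrist camera has in their place "hand_eye" (4x4, takes a point from camera to tool coordinates, whose origin is the TCP and whose axes are the flange's). Camera axes: x right, y down, z forward; pixel columns grow to the right and rows downward; lengths in m; the calibration is good to about 2 mm. A picture is of the moment at which its call begins: read the wrist's pose just before it. camera_params takes no time and is no camera call.
- r.finish_job(): hands the job in; it is judged then, once.
The state is a dict: "clock": time; "q": joint angles; "qd": joint speeds; "joint_torque": joint torques, N m; "tool_pos": TCP position; "eef_rot": TCP orientation; "contact_force": force on the tool from outside, world axes, zero at the start; "moment": the same for the moment, N m; "opening": opening from 0.0 (shut) to 1.0 (fully open); "finger_force": force on a finger pad.
Only numpy, scipy, OpenCV 4.12 (cv2) and the standard library are available. Lean on these libraries where they do the work, as an engineer would, in place of code of your own. Each camera call takes 0.05 s, during which the arm holds its last target. There are 200 camera calls.

### The job

Load the bench unwinder: take the label roll out of its cardboard cradle and lower it gently onto the two idler rollers between the red cheeks, then thread the blue spindle through one cheek, the roll's core and the other cheek (either side will do) until its thumb grip is fully home against the cheek. Let go of everything, and leave the carton, the receipt roll and the screwdriver where they are.

Things in the scene. Friction and masses are not known exactly. Their poses are not given: they have to be found in the camera images.
- unwinder: label-roll unwinder, fixed to the bench: black base 136 x 152 mm, two upright red cheeks 5 mm thick, 116 mm apart inside, 126 mm outside, each with a 17 mm round hole on the bay axis 64 mm up. Cheek tops 86 mm up; cheeks 62 mm wide at the hole, 118 mm wide below 42 mm. Origin on the bench under the bay's middle; y = bay axis, square to the cheeks; x across; z up
- hole_left (a point): centre of the hole in the cheek at +y of the unwinder, on the cheek's outer face: y = +63 mm, 64 mm above the bench; axes as the unwinder's
- hole_right (a point): centre of the hole in the cheek at -y of the unwinder, on the cheek's outer face: y = -63 mm, 64 mm above the bench; axes as the unwinder's
- seat (a point): middle of the bay, on the bay axis, 64 mm up; axes as the unwinder's. Two aluminium idler rollers (16 mm diameter, centre lines 21 mm up, 31 mm either side of the bay axis) run from cheek to cheek: a roll set on them settles between them with its centre 64 mm up, in line with the holes, and stays where it is put along y. A thin guide bar lies at x +52 mm, 34 mm up
- cradle: brown cardboard packing cradle, 112 x 56 mm, about 26 mm high, fixed to the bench; the roll stands in its V. Origin on the bench under its middle; its y axis is the roll's axis
- label_roll: roll of white labels on a cardboard core, standing on its rim in the cradle with its axis level: 90 mm diameter, 50 mm wide, core bore 26 mm, about 0.3 kg. Origin at its centre (55 mm above the bench in the cradle), y along its axis. It can be held from above by its two flat faces, 50 mm apart
- spindle: blue plastic spindle, 200 mm long, 75 g, lying flat and level: a flat thumb grip 50 long x 30 wide x 14 mm thick, then a round shaft 14 mm in diameter, 150 mm long, its last 12 mm tapering to 8 mm. Origin at the thumb grip's centre, 7 mm above the bench as it lies; x along the shaft to the tip, y across the grip's two straight sides. Balances 52 mm from the origin towards the tip
- spindle_shoulder (a point): point on the spindle's axis where the thumb grip ends and the shaft begins, 25 mm from the spindle's origin; the grip is wider than the holes and stops here against the cheek
- spindle_tip (a point): point of the spindle's tip, on its axis, 175 mm from the spindle's origin
- carton: small white carton, 75 x 105 x 42 mm, not to be disturbed; origin under its middle
- receipt_roll: spare receipt roll lying on its flat side, 76 mm diameter, 57 mm high, not to be disturbed; origin under its middle
- screwdriver: screwdriver with a red handle, 190 mm long, lying on the bench, not to be disturbed; origin under its middle, x from handle to tip
Mind the look-alikes: they are no part of the job. Of the things that look like the unwinder, the largest one is meant.

How it is judged:
By the outcome, as a careful person would: the job done as asked, in the order asked, and still so for the second after the job is handed in, with the robot touching nothing.
It also fails if it takes over 61 s, if anything falls off the work surface, if the arm or the gripper's body presses on something with over 40 N, if the wrist force passes 120 N, or if a joint passes its speed limit or range.

## Working session

There is one attempt and no reset: what is moved stays moved. The work goes in short steps, Python scripts to look and compute and a tool call to move; the robot and the scene stay as the last step left them, time stands still between calls to the robot, and variables do not carry over. Pictures are saved under pics/ and viewed, at most 10 in all, crops included, and the job is handed in when it is done.

Besides the shell and the picture viewer there is one more tool, called in YAML: its name, and indented under it one key for each argument. carry_out: Moves the arm, as the interface text tells. Its arguments: {"type":"object","properties":{"plan":{"type":"array"},"squeeze":{"type":"number"}},"required":["plan"]}

```bash
mkdir -p pics; ls
cat > h.py <<'E'
import numpy as np, cv2
from scipy.spatial.transform import Rotation as R
from plant import r
def snap(n,f):
    s=r.get_state(); im=np.asarray(r.snapshot(n)); cv2.imwrite('pics/'+f,im[:,:,::-1]); return s,im
def cam(n,s=None):
    p=r.camera_params(n); K=(p['fx'],p['fy'],p['cx'],p['cy'])
    if n=='wrist':
        T=np.eye(4);T[:3,:3]=R.from_quat(s['eef_rot']).as_matrix();T[:3,3]=s['tool_pos'];T=T@np.array(p['hand_eye'])
        return K,T[:3,3],T[:3,:3]
    a=np.array(p['attitude'])
    return K,np.array(p['position']),(a if a.shape==(3,3) else R.from_quat(a).as_matrix())
def ray(C,uv):
    K,o,M=C; d=M@np.array([(uv[0]-K[2])/K[0],(uv[1]-K[3])/K[1],1]); return o,d
def onz(C,uv,z):
    o,d=ray(C,uv); return o+d*(z-o[2])/d[2]
def proj(C,P):
    K,o,M=C; c=M.T@(np.array(P)-o); return np.array([K[0]*c[0]/c[2]+K[2],K[1]*c[1]/c[2]+K[3]])
E
python3 - <<'E'
from h import *
snap('top','top0.png');snap('side','side0.png')
for n in('top','side','wrist'):print(n,r.camera_params(n))
print(r.get_state())
E
```

```text
pics
top {'fx': 376.6285647595523, 'fy': 376.6285647595523, 'cx': 319.8556830970831, 'cy': 201.72576229295402, 'position': array([ 0.4058639 , -0.01771833,  0.99844957]), 'attitude': array([-0.69326987,  0.71635908, -0.04347188,  0.06570193])}
side {'fx': 402.90964289461976, 'fy': 402.90964289461976, 'cx': 320.08570726765805, 'cy': 206.22651516173275, 'position': array([ 0.41140394, -0.63466284,  0.55384766]), 'attitude': array([ 0.89427122, -0.07618897,  0.0452555 , -0.43866407])}
wrist {'fx': 336.69922098312765, 'fy': 336.69922098312765, 'cx': 314.99429186024213, 'cy': 188.6230552432825, 'hand_eye': array([[ 1.67746333e-03, -9.66407394e-01, -2.57009603e-01,
         6.52084235e-02],
       [ 9.99998569e-01,  1.67742441e-03,  2.19390927e-04,
        -9.70929179e-04],
       [ 2.19093168e-04, -2.57009603e-01,  9.66408824e-01,
        -1.44995722e-01],
       [ 0.00000000e+00,  0.00000000e+00,  0.00000000e+00,
         1.00000000e+00]])}
{'clock': 0.1, 'q': array([ 1.2678096 ,  0.68989001, -0.19451202,  1.5661927 ,  0.15730444,
        0.90248003, -0.2151037 ]), 'qd': array([ 3.82375203e-04, -2.51825713e-03,  5.96714706e-04, -2.80725392e-03,
        1.09965285e-03,  5.55547128e-04, -1.50845059e-05]), 'joint_torque': array([-2.48332675e-03, -5.28500533e+01, -1.27135098e+00, -1.53837329e+01,
       -5.25804050e-02,  2.04840639e-03,  6.31932403e-05]), 'tool_pos': array([ 0.20631365, -0.58939736,  0.23800893]), 'eef_rot': array([ 9.85849695e-01,  1.67629814e-01, -1.91293871e-04, -7.66487521e-04]), 'contact_force': array([-0.30745773, -0.60350206, -0.92925976]), 'moment': array([ 0.00799971, -0.01440575,  0.05078463]), 'finger_force': 0.0, 'opening': 0.996726555149558}
```

View pics/top0.png

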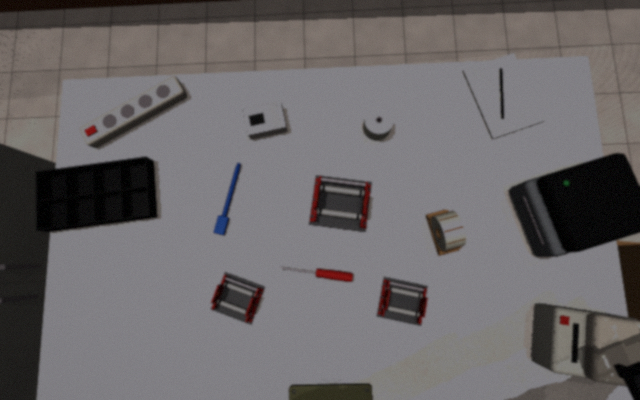

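View pics/side0.png

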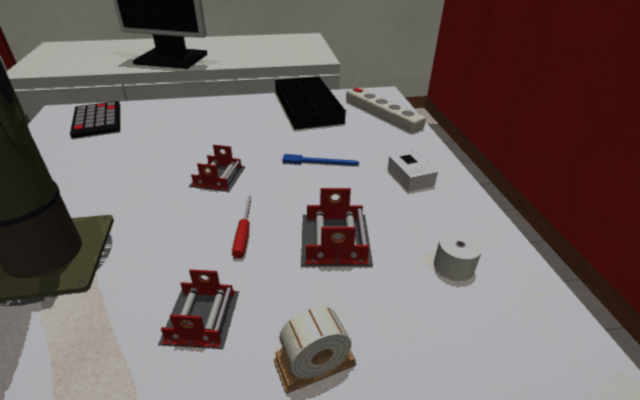

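The first picture is the top view. It shows three unwinder-like things, at (341,203), (238,298) and (404,301). The one at (341,203) is clearly the largest. The spindle runs from its grip at (221,226) to its tip at (238,166). The roll in its cradle is at (446,231), the carton at (267,119), the receipt roll at (378,126) and the screwdriver at (318,272). The second picture is the side view, where the same big unwinder is at (336,228) and the roll at (315,345).

Run:
```python
from h import *
im=cv2.imread('pics/top0.png'); C=cam('top')
hsv=cv2.cvtColor(im,cv2.COLOR_BGR2HSV)
red=(((hsv[...,0]<8)|(hsv[...,0]>172))&(hsv[...,1]>130)&(hsv[...,2]>50)).astype(np.uint8)
blue=((hsv[...,0]>100)&(hsv[...,0]<130)&(hsv[...,1]>130)).astype(np.uint8)
brown=((hsv[...,0]>8)&(hsv[...,0]<22)&(hsv[...,1]>90)&(hsv[...,2]>60)).astype(np.uint8)
dark=((hsv[...,2]<90)).astype(np.uint8)
for nm,m,z in(('red',red,.086),('blue',blue,.007),('brown',brown,.02),('dark+red',cv2.morphologyEx(dark|red,cv2.MORPH_CLOSE,np.ones((5,5))),0.0)):
    n,l,st,ce=cv2.connectedComponentsWithStats(m)
    for i in range(1,n):
        if st[i,4]<40 or not(120<ce[i][1]<330 and 190<ce[i][0]<480):continue
        ys,xs=np.where(l==i); rc=cv2.minAreaRect(np.c_[xs,ys].astype(np.float32))
        print(nm,st[i,4],'px',ce[i].round(1),'world',onz(C,ce[i],z).round(4),'box',[onz(C,p,z)[:2].round(3).tolist() for p in cv2.boxPoints(rc)])
m=blue.astype(bool)
ys,xs=np.where(m);P=np.array([onz(C,(x,y),.007)[:2] for x,y in zip(xs,ys)])
c=P.mean(0);u,s,vt=np.linalg.svd(P-c);d=vt[0];t=(P-c)@d
print('spindle',c,d,np.degrees(np.arctan2(d[1],d[0])),c+d*t.min(),c+d*t.max())
crop=im[150:340,190:480];cv2.imwrite('pics/crop.png',cv2.resize(crop,None,fx=2.7,fy=2.7,interpolation=cv2.INTER_CUBIC))
```

```text
red 201 px [315.4 199.4] world [0.5547 0.0197 0.086 ] box [[0.502, 0.035], [0.612, 0.016], [0.61, 0.002], [0.5, 0.022]]
red 216 px [364.9 205.7] world [ 0.5348 -0.1008  0.086 ] box [[0.484, -0.085], [0.592, -0.102], [0.59, -0.116], [0.482, -0.098]]
red 294 px [334.1 274.6] world [ 0.3719 -0.0197  0.086 ] box [[0.369, 0.025], [0.388, 0.022], [0.375, -0.064], [0.356, -0.06]]
red 202 px [384.4 297.7] world [ 0.3153 -0.1357  0.086 ] box [[0.278, -0.117], [0.357, -0.137], [0.353, -0.157], [0.274, -0.137]]
red 45 px [214.7 298. ] world [0.3254 0.2663 0.086 ] box [[0.304, 0.275], [0.355, 0.267], [0.353, 0.258], [0.302, 0.267]]
red 70 px [248.6 310.5] world [0.2945 0.185  0.086 ] box [[0.271, 0.194], [0.327, 0.191], [0.325, 0.176], [0.27, 0.18]]
red 40 px [422.  312.8] world [ 0.2788 -0.2208  0.086 ] box [[0.258, -0.208], [0.31, -0.231], [0.308, -0.238], [0.255, -0.215]]
blue 363 px [226.  206.9] world [0.5559 0.2633 0.007 ] box [[0.49, 0.296], [0.678, 0.244], [0.669, 0.217], [0.482, 0.27]]
brown 69 px [436.  213.6] world [ 0.517  -0.2892  0.02  ] box [[0.514, -0.264], [0.532, -0.315], [0.52
[... 633 characters left out ...]
.636, 0.023], [0.61, -0.133], [0.477, -0.11]]
dark+red 554 px [439.3 234.4] world [ 0.4643 -0.2989  0.    ] box [[0.516, -0.266], [0.535, -0.334], [0.429, -0.357], [0.411, -0.29]]
dark+red 303 px [334.3 274.5] world [ 0.369  -0.0204 -0.    ] box [[0.365, 0.029], [0.387, 0.026], [0.373, -0.068], [0.351, -0.064]]
dark+red 1781 px [237.6 297.9] world [0.3166 0.233  0.    ] box [[0.292, 0.308], [0.388, 0.271], [0.343, 0.158], [0.248, 0.195]]
dark+red 1826 px [402.2 300.9] world [ 0.2976 -0.1916  0.    ] box [[0.261, -0.123], [0.36, -0.148], [0.334, -0.264], [0.236, -0.236]]
spindle [0.55324487 0.15010099] [0.09224502 0.99573634] 84.70722543357014 [ 0.46439462 -0.8089906 ] [0.61244644 0.78915074]
```

View pics/crop.png

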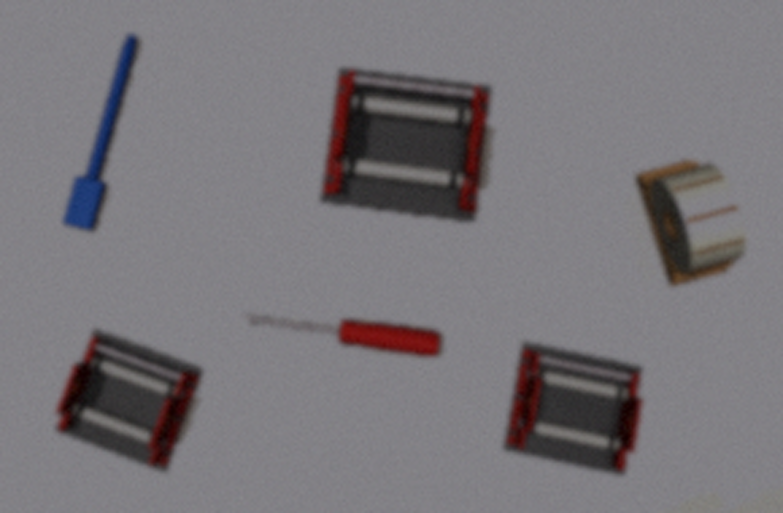

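The big unwinder's base measures about 156 × 135 mm, against about 122 × 100 mm for the other two, so the one at (341,203) is meant. Next I move above the roll for a close look.

```bash
cat >> h.py <<'E'
def go(x,y,z,yaw,tilt=0):
    s=r.get_state(); Rc=R.from_quat(s['eef_rot']); Rt=R.from_euler('z',yaw,degrees=True)*R.from_euler('x',180,degrees=True)
    d=Rc.inv().apply(np.array([x,y,z])-s['tool_pos'])
    print('t %.2f'%s['clock'],'pos',s['tool_pos'].round(4),'xyz',d.round(4),'rot',(Rc.inv()*Rt).as_rotvec().round(4),'q7 %.2f'%s['q'][6], 'F',s['contact_force'].round(1),'op %.3f ff %.1f'%(s['opening'],s['finger_force']))
E
python3 -c "
from h import *
go(.465,-.30,.22,16)"
```

```text
t 0.10 pos [ 0.2063 -0.5894  0.238 ] xyz [ 0.3398 -0.1876  0.0183] rot [-0.0016  0.0002  0.0576] q7 -0.22 F [-0.3 -0.6 -0.9] op 0.997 ff 0.0
```

carry_out:
  plan:
    - {"rot": [0, 0, 0.02], "xyz": [0.04, -0.022, 0.002], "grip": 0}
    - {"rot": [0, 0, 0.04], "xyz": [0.08, -0.044, 0.004], "grip": 0}
    - {"rot": [0, 0, 0.058], "xyz": [0.117, -0.064, 0.006], "grip": 0}
    - {"rot": [0, 0, 0.058], "xyz": [0.34, -0.188, 0.018], "grip": 0}
    - {"rot": [0, 0, 0.058], "xyz": [0.34, -0.188, 0.018], "grip": 0}
    - {"rot": [0, 0, 0.058], "xyz": [0.34, -0.188, 0.018], "grip": 0}
    - {"rot": [0, 0, 0.058], "xyz": [0.34, -0.188, 0.018], "grip": 0}
    - {"rot": [0, 0, 0.058], "xyz": [0.34, -0.188, 0.018], "grip": 0}

```text
clock: 0.77
tool_pos: [0.4292, -0.3398, 0.2231]
eef_rot: [0.99, 0.139, -0.0, -0.0]
contact_force: [0.2, -0.5, -0.2]
opening: 1.003
finger_force: 0.0
```

carry_out:
  plan:
    - {"rot": [0, 0, 0], "xyz": [0.05, -0.03, 0], "grip": 0}
    - {"rot": [0, 0, 0], "xyz": [0.05, -0.03, 0], "grip": 0}
    - {"rot": [0, 0, 0], "xyz": [0.05, -0.03, 0], "grip": 0}

```text
clock: 1.02
tool_pos: [0.4725, -0.2932, 0.2231]
eef_rot: [0.99, 0.144, 0.001, -0.001]
contact_force: [0.2, -1.0, 0.3]
opening: 0.994
finger_force: 0.0
```

```bash
python3 -c "
from h import *
go(.465,-.30,.22,16)
snap('wrist','w1.png')"
```

```text
t 1.02 pos [ 0.4725 -0.2932  0.2231] xyz [-0.0091  0.0044  0.0031] rot [-0.0024 -0.0033  0.0093] q7 -0.92 F [ 0.2 -1.   0.3] op 0.994 ff 0.0
```

View pics/w1.png

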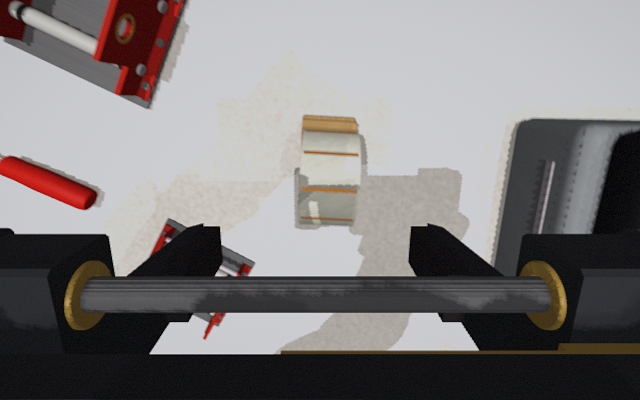

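The wrist view shows the roll in its cradle at about (330,172), nearly in line with the fingers. Next I locate it from the cradle corners and the label edges.

Run:
```python
from h import *
im=cv2.imread('pics/w1.png')[90:250,270:390]
cv2.imwrite('pics/w1c.png',cv2.resize(im,None,fx=4.5,fy=3.7*1,interpolation=cv2.INTER_CUBIC))
```

```text
(no output)
```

View pics/w1c.png

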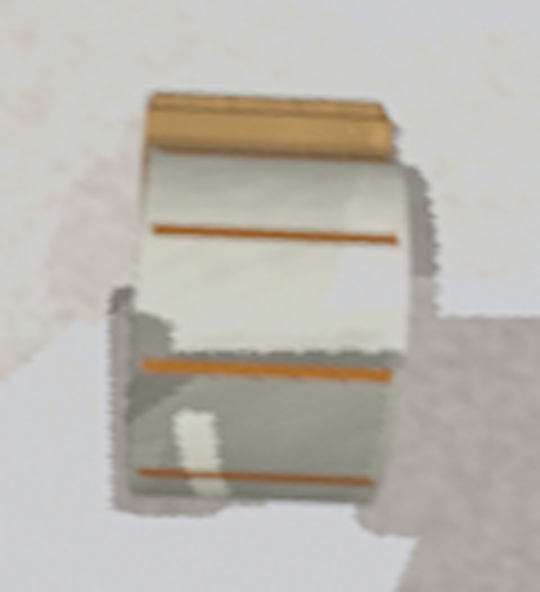

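The crop shows the roll's outline corners, in full-image pixels, at about (303,132), (360,135), (300,224) and (353,226), with no skew problem.

Run:
```python
from h import *
s=r.get_state(); C=cam('wrist',s)
n=lambda v:v/np.linalg.norm(v)
T=[(303.3,131.9),(360,134.6)];B=[(299.6,223.8),(353.3,225.9)]
t=[n(ray(C,p)[1]) for p in T];b=[n(ray(C,p)[1]) for p in B];o=C[1]
n1=n(np.cross(*t));n2=n(np.cross(*b));a=n(np.cross(n1,n2))
if a[1]<0:a=-a
print('axis',a,'yaw',np.degrees(np.arctan2(-a[0],a[1])))
a[2]=0;a=n(a)
pr=lambda d:n(d-a*(d@a)); d1=pr(t[0]+t[1]);d2=pr(b[0]+b[1])
m=n(d1+d2);half=np.arccos(d1@d2)/2
print('range from tangent',0.045/np.sin(half),'from z',(0.055-o[2])/m[2])
D=(0.055-o[2])/m[2];Q=o+m*D; L=np.sqrt(D*D-.045**2)
for dd in t+b: print('axial',(dd@a)*L/np.linalg.norm(dd-a*(dd@a)))
ax=np.mean([(dd@a)*L/np.linalg.norm(dd-a*(dd@a)) for dd in t+b]);c=Q+a*ax;print('centre',c)
yaw=np.degrees(np.arctan2(-a[0],a[1]))
go(c[0],c[1],.056,yaw)
```

```text
axis [-0.23474768  0.97184005  0.02050458] yaw 13.579659335514764
range from tangent 0.3334751677764435 from z 0.3214669574549199
axial 0.0098547464827495
axial -0.04313307548190335
axial 0.009294116252224763
axial -0.04127931771664108
centre [ 0.46492825 -0.31040305  0.055     ]
t 1.07 pos [ 0.4699 -0.2964  0.223 ] xyz [-0.0088  0.0122  0.167 ] rot [-0.0011 -0.0005  0.0473] q7 -0.92 F [-0.7 -0.2  0.5] op 1.002 ff 0.0
```

carry_out:
  plan:
    - {"rot": [0, 0, 0.047], "xyz": [-0.005, 0.0095, 0.03], "grip": 0}
    - {"rot": [0, 0, 0.047], "xyz": [-0.005, 0.0095, 0.065], "grip": 0}
    - {"rot": [0, 0, 0.047], "xyz": [-0.005, 0.0095, 0.1], "grip": 0}
    - {"rot": [0, 0, 0.047], "xyz": [-0.005, 0.0095, 0.135], "grip": 0}
    - {"rot": [0, 0, 0.047], "xyz": [-0.005, 0.0095, 0.157], "grip": 0}
    - {"rot": [0, 0, 0.047], "xyz": [-0.005, 0.0095, 0.167], "grip": 0}
    - {"rot": [0, 0, 0.047], "xyz": [-0.005, 0.0095, 0.167], "grip": 0}
    - {"rot": [0, 0, 0.047], "xyz": [-0.005, 0.0095, 0.167], "grip": 60}
  squeeze: 20

```text
clock: 1.73
tool_pos: [0.4655, -0.3107, 0.0567]
eef_rot: [0.993, 0.115, -0.0, 0.0]
contact_force: [0.2, -0.3, 0.0]
opening: 0.944
finger_force: 0.0
```

carry_out:
  plan:
    - {"rot": [0, 0, 0], "xyz": [0, 0, 0], "grip": 255}
    - {"rot": [0, 0, 0], "xyz": [0, 0, 0], "grip": 255}
    - {"rot": [0, 0, 0], "xyz": [0, 0, 0], "grip": 255}
    - {"rot": [0, 0, 0], "xyz": [0, 0, 0], "grip": 255}
    - {"rot": [0, 0, 0], "xyz": [0, 0, 0], "grip": 255}
  squeeze: 20

```text
clock: 2.15
tool_pos: [0.4657, -0.3076, 0.057]
eef_rot: [0.993, 0.116, -0.0, -0.001]
contact_force: [-2.8, 7.4, 6.0]
opening: 0.568
finger_force: 4.2
```

```bash
python3 -c "
from h import *
go(.4675,-.307,.056,13.6)"
```

```text
t 2.15 pos [ 0.4657 -0.3076  0.057 ] xyz [ 0.0019 -0.0002  0.001 ] rot [-0.0026  0.0006 -0.0046] q7 -0.98 F [-2.8  7.4  6. ] op 0.568 ff 4.2
```

carry_out:
  plan:
    - {"rot": [0, 0, 0], "xyz": [0, 0, 0], "grip": 255}
    - {"rot": [0, 0, 0], "xyz": [0, 0, -0.015], "grip": 255}
    - {"rot": [0, 0, 0], "xyz": [0, 0, -0.045], "grip": 255}
    - {"rot": [0, 0, 0], "xyz": [0, 0, -0.085], "grip": 255}
    - {"rot": [0, 0, 0.1], "xyz": [0.01, -0.02, -0.12], "grip": 255}
    - {"rot": [0, 0, 0.2], "xyz": [0.025, -0.045, -0.15], "grip": 255}
    - {"rot": [0, 0, 0.3], "xyz": [0.04, -0.07, -0.175], "grip": 255}
    - {"rot": [0, 0, 0.394], "xyz": [0.058, -0.097, -0.19], "grip": 255}
  squeeze: 25

```text
clock: 2.82
tool_pos: [0.5007, -0.2018, 0.2493]
eef_rot: [0.996, -0.085, 0.002, 0.001]
contact_force: [0.3, -0.5, -3.4]
opening: 0.561
finger_force: 24.9
```

carry_out:
  plan:
    - {"rot": [0, 0, 0], "xyz": [0, 0, 0], "grip": 255}
    - {"rot": [0, 0, 0], "xyz": [0, 0, 0], "grip": 255}
    - {"rot": [0, 0, 0], "xyz": [0, 0, 0], "grip": 255}

```text
clock: 3.07
tool_pos: [0.4994, -0.202, 0.246]
eef_rot: [0.997, -0.08, -0.001, 0.0]
contact_force: [-0.2, -0.1, -1.1]
opening: 0.568
finger_force: 24.9
```

```bash
python3 -c "
from h import *
go(.5557,-.0444,.2,-9)
s,im=snap('wrist','w2.png');np.savez('w2.npz',p=s['tool_pos'],q=s['eef_rot'])
C=cam('wrist',s);print(proj(C,[.5557,-.0444,0]))"
```

```text
t 3.07 pos [ 0.4994 -0.202   0.246 ] xyz [ 0.0303 -0.1646  0.0459] rot [ 0.0008  0.0012 -0.0041] q7 -1.41 F [-0.2 -0.1 -1.1] op 0.568 ff 24.9
[171.92347502 129.71318375]
```

View pics/w2.png

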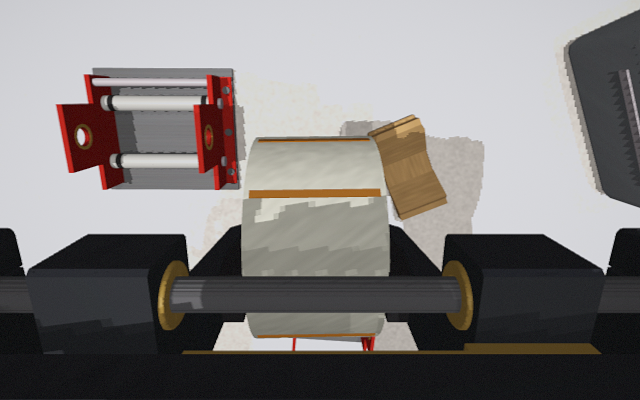

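The wrist view shows the roll held squarely. In the big unwinder the left cheek's hole (inner face) is at (84,137) and the right cheek's hole (outer face) at (209,137). The grey base runs from (93,68) to (234,68) and (238,188).

Run:
```python
from h import *
d=np.load('w2.npz'); s=dict(tool_pos=d['p'],eef_rot=d['q']);C=cam('wrist',s)
im=cv2.imread('pics/w2.png');hsv=cv2.cvtColor(im,cv2.COLOR_BGR2HSV)
g=((hsv[...,0]>8)&(hsv[...,0]<28)&(hsv[...,1]>90)).astype(np.uint8)
H=[]
for (x0,x1) in((70,100),(198,220)):
    ys,xs=np.where(g[115:160,x0:x1]);xs=xs+x0;ys=ys+115
    c=((xs.min()+xs.max())/2,(ys.min()+ys.max())/2);print(len(xs),c,xs.min(),xs.max(),ys.min(),ys.max());H.append(onz(C,c,.064))
L,Rr=H;v=(L-Rr)[:2];print(L,Rr,'dist',np.linalg.norm(v));u=v/np.linalg.norm(v)
print('yaw',np.degrees(np.arctan2(-u[0],u[1])),'centre',L[:2]-u*.058,Rr[:2]+u*.063)
for p in((93,68),(234,68),(238,188)):print(onz(C,p,0.006))
# base red-independent
```

```text
191 (np.float64(83.0), np.float64(136.5)) 74 92 124 149
123 (np.float64(208.5), np.float64(136.5)) 204 213 124 149
[0.56435209 0.01460294 0.064     ] [ 0.54512371 -0.10487806  0.064     ] dist 0.12101833628724736
yaw -9.142366791517528 centre [ 0.55513658 -0.04266027] [ 0.55513367 -0.04267837]
[0.63323899 0.0195169  0.006     ]
[ 0.60908914 -0.13071719  0.006     ]
[ 0.47730474 -0.10588178  0.006     ]
```

carry_out:
  plan:
    - {"rot": [0, 0, 0], "xyz": [0.005, -0.03, 0.008], "grip": 255}
    - {"rot": [0, 0, 0], "xyz": [0.011, -0.065, 0.018], "grip": 255}
    - {"rot": [0, 0, 0], "xyz": [0.017, -0.1, 0.028], "grip": 255}
    - {"rot": [0, 0, 0], "xyz": [0.023, -0.135, 0.038], "grip": 255}
    - {"rot": [0, 0, 0], "xyz": [0.027, -0.158, 0.044], "grip": 255}
    - {"rot": [0, 0, 0], "xyz": [0.028, -0.166, 0.046], "grip": 255}
    - {"rot": [0, 0, 0], "xyz": [0.028, -0.166, 0.046], "grip": 255}
    - {"rot": [0, 0, 0], "xyz": [0.028, -0.166, 0.046], "grip": 255}

```text
clock: 3.78
tool_pos: [0.5539, -0.0449, 0.1998]
eef_rot: [0.997, -0.082, -0.001, 0.001]
contact_force: [-0.3, -0.1, -2.2]
opening: 0.563
finger_force: 24.9
```

```bash
python3 -c "
from h import *
go(.5534,-.0427,.066,-9.14)"
```

```text
t 3.78 pos [ 0.5539 -0.0449  0.1998] xyz [-0.0007 -0.0024  0.1338] rot [ 0.0021  0.0014 -0.0048] q7 -1.69 F [-0.3 -0.1 -2.2] op 0.563 ff 24.9
```

carry_out:
  plan:
    - {"rot": [0.002, 0.001, -0.005], "xyz": [-0.001, -0.002, 0.025], "grip": 255}
    - {"rot": [0.002, 0.001, -0.005], "xyz": [-0.001, -0.002, 0.055], "grip": 255}
    - {"rot": [0.002, 0.001, -0.005], "xyz": [-0.001, -0.002, 0.085], "grip": 255}
    - {"rot": [0.002, 0.001, -0.005], "xyz": [-0.001, -0.002, 0.105], "grip": 255}
    - {"rot": [0.002, 0.001, -0.005], "xyz": [-0.001, -0.002, 0.117], "grip": 255}
    - {"rot": [0.002, 0.001, -0.005], "xyz": [-0.001, -0.002, 0.123], "grip": 255}
    - {"rot": [0.002, 0.001, -0.005], "xyz": [-0.001, -0.002, 0.126], "grip": 255}
    - {"rot": [0.002, 0.001, -0.005], "xyz": [-0.001, -0.002, 0.126], "grip": 255}

```text
clock: 4.45
tool_pos: [0.5543, -0.0415, 0.0747]
eef_rot: [0.997, -0.079, 0.001, -0.001]
contact_force: [0.6, 0.8, -2.2]
opening: 0.567
finger_force: 24.9
```

carry_out:
  plan:
    - {"rot": [0, 0, 0], "xyz": [0, 0, 0.001], "grip": 255}
    - {"rot": [0, 0, 0], "xyz": [0, 0, 0.002], "grip": 255}
    - {"rot": [0, 0, 0], "xyz": [0, 0, 0.003], "grip": 255}
    - {"rot": [0, 0, 0], "xyz": [0, 0, 0.004], "grip": 255}
    - {"rot": [0, 0, 0], "xyz": [0, 0, 0.005], "grip": 255}
    - {"rot": [0, 0, 0], "xyz": [0, 0, 0.005], "grip": 255}

```text
clock: 4.95
tool_pos: [0.554, -0.0402, 0.0693]
eef_rot: [0.997, -0.078, 0.001, -0.001]
contact_force: [0.6, 0.7, -2.0]
opening: 0.564
finger_force: 24.9
```

```bash
python3 -c "
from h import *
go(.5534,-.0427,.066,-9.14)"
```

```text
t 4.95 pos [ 0.554  -0.0402  0.0693] xyz [-0.0002  0.0025  0.0033] rot [-0.0019 -0.001   0.0025] q7 -1.68 F [ 0.6  0.7 -2. ] op 0.564 ff 24.9
```

Not touching yet; keep lowering in 1 mm rows.

carry_out:
  plan:
    - {"rot": [0, 0, 0], "xyz": [0, 0.001, 0.001], "grip": 255}
    - {"rot": [0, 0, 0], "xyz": [0, 0.002, 0.002], "grip": 255}
    - {"rot": [0, 0, 0], "xyz": [0, 0.002, 0.003], "grip": 255}
    - {"rot": [0, 0, 0], "xyz": [0, 0.002, 0.003], "grip": 255}

```text
clock: 5.28
tool_pos: [0.5535, -0.0416, 0.0672]
eef_rot: [0.997, -0.078, 0.001, -0.001]
contact_force: [-2.6, 2.2, 7.4]
opening: 0.568
finger_force: 24.9
```

carry_out:
  plan:
    - {"rot": [0, 0, 0], "xyz": [0, 0, 0], "grip": 100}
    - {"rot": [0, 0, 0], "xyz": [0, 0, 0], "grip": 85}
    - {"rot": [0, 0, 0], "xyz": [0, 0, 0], "grip": 70}
    - {"rot": [0, 0, 0], "xyz": [0, 0, 0], "grip": 70}
    - {"rot": [0, 0, 0], "xyz": [0, 0, 0], "grip": 70}

```text
clock: 5.7
tool_pos: [0.5538, -0.0426, 0.0662]
eef_rot: [0.997, -0.079, 0.001, -0.001]
contact_force: [0.3, -0.5, -0.2]
opening: 0.727
finger_force: 0.0
```

```bash
python3 -c "
from h import *
go(.6,.1,.27,81)"
```

```text
t 5.70 pos [ 0.5538 -0.0426  0.0662] xyz [ 0.0235 -0.1484 -0.2035] rot [-4.0000e-04 -2.2000e-03 -1.5712e+00] q7 -1.68 F [ 0.3 -0.5 -0.2] op 0.727 ff 0.0
```

carry_out:
  plan:
    - {"rot": [0, 0, 0], "xyz": [0, 0, -0.01], "grip": 70}
    - {"rot": [0, 0, 0], "xyz": [0, 0, -0.03], "grip": 70}
    - {"rot": [0, 0, 0], "xyz": [0, 0, -0.065], "grip": 70}
    - {"rot": [0, 0, 0], "xyz": [0, 0, -0.1], "grip": 60}
    - {"rot": [0, 0, 0], "xyz": [0, 0, -0.13], "grip": 0}
    - {"rot": [0, 0, -0.1], "xyz": [0, -0.02, -0.15], "grip": 0}
    - {"rot": [0, 0, -0.22], "xyz": [0, -0.05, -0.16], "grip": 0}
    - {"rot": [0, 0, -0.34], "xyz": [0, -0.08, -0.16], "grip": 0}

```text
clock: 6.37
tool_pos: [0.5678, 0.0361, 0.2304]
eef_rot: [0.996, 0.093, 0.004, -0.0]
contact_force: [0.3, 0.6, -0.6]
opening: 0.999
finger_force: 0.0
```

```bash
python3 -c "
from h import *
go(.52,.27,.22,165)"
```

```text
t 6.37 pos [0.5678 0.0361 0.2304] xyz [-0.004  -0.2387  0.0103] rot [ 1.0800e-02 -2.2000e-03 -2.6944e+00] q7 -1.56 F [ 0.3  0.6 -0.6] op 0.999 ff 0.0
```

carry_out:
  plan:
    - {"rot": [0, 0, -2.69], "xyz": [-0.004, -0.239, 0.01], "grip": 0}
    - {"rot": [0, 0, -2.69], "xyz": [-0.004, -0.239, 0.01], "grip": 0}
    - {"rot": [0, 0, -2.69], "xyz": [-0.004, -0.239, 0.01], "grip": 0}
    - {"rot": [0, 0, -2.69], "xyz": [-0.004, -0.239, 0.01], "grip": 0}
    - {"rot": [0, 0, -2.69], "xyz": [-0.004, -0.239, 0.01], "grip": 0}
    - {"rot": [0, 0, -2.69], "xyz": [-0.004, -0.239, 0.01], "grip": 0}
    - {"rot": [0, 0, -2.69], "xyz": [-0.004, -0.239, 0.01], "grip": 0}
    - {"rot": [0, 0, -2.69], "xyz": [-0.004, -0.239, 0.01], "grip": 0}

```text
clock: 7.03
tool_pos: [0.5173, 0.2739, 0.2175]
eef_rot: [0.827, 0.562, 0.002, -0.001]
contact_force: [0.2, -0.8, -0.5]
opening: 0.999
finger_force: 0.0
```

carry_out:
  plan:
    - {"rot": [0, 0, -1.69], "xyz": [0, 0, 0], "grip": 0}
    - {"rot": [0, 0, -1.69], "xyz": [0, 0, 0], "grip": 0}
    - {"rot": [0, 0, -1.69], "xyz": [0, 0, 0], "grip": 0}
    - {"rot": [0, 0, -1.69], "xyz": [0, 0, 0], "grip": 0}
    - {"rot": [0, 0, -1.69], "xyz": [0, 0, 0], "grip": 0}
    - {"rot": [0, 0, -1.69], "xyz": [0, 0, 0], "grip": 0}
    - {"rot": [0, 0, -1.69], "xyz": [0, 0, 0], "grip": 0}
    - {"rot": [0, 0, -1.69], "xyz": [0, 0, 0], "grip": 0}

```text
clock: 7.7
tool_pos: [0.5188, 0.2701, 0.2175]
eef_rot: [0.459, 0.889, 0.001, 0.001]
contact_force: [0.2, 0.3, -0.0]
opening: 0.994
finger_force: 0.0
```

```bash
python3 -c "
from h import *
go(.52,.27,.22,165)"
```

```text
t 7.70 pos [0.5188 0.2701 0.2175] xyz [-0.0008  0.0009 -0.0025] rot [ 0.002   0.0015 -0.6914] q7 -0.40 F [ 0.2  0.3 -0. ] op 0.994 ff 0.0
```

carry_out:
  plan:
    - {"rot": [0, 0, -0.69], "xyz": [0, 0, 0], "grip": 0}
    - {"rot": [0, 0, -0.69], "xyz": [0, 0, 0], "grip": 0}
    - {"rot": [0, 0, -0.69], "xyz": [0, 0, 0], "grip": 0}
    - {"rot": [0, 0, -0.69], "xyz": [0, 0, 0], "grip": 0}
    - {"rot": [0, 0, -0.69], "xyz": [0, 0, 0], "grip": 0}
    - {"rot": [0, 0, -0.69], "xyz": [0, 0, 0], "grip": 0}
    - {"rot": [0, 0, -0.69], "xyz": [0, 0, 0], "grip": 0}
    - {"rot": [0, 0, -0.69], "xyz": [0, 0, 0], "grip": 0}

```text
clock: 8.37
tool_pos: [0.5188, 0.2702, 0.2171]
eef_rot: [0.135, 0.991, 0.001, 0.001]
contact_force: [0.2, -0.5, -0.3]
opening: 0.999
finger_force: 0.0
```

Run:
```python
from h import *
go(.52,.27,.22,165)
s,im=snap('wrist','w3.png');C=cam('wrist',s)
hsv=cv2.cvtColor(cv2.imread('pics/w3.png'),cv2.COLOR_BGR2HSV)
m=((hsv[...,0]>100)&(hsv[...,0]<130)&(hsv[...,1]>120)&(hsv[...,2]>40)).astype(np.uint8)
n,l,st,ce=cv2.connectedComponentsWithStats(m);i=1+np.argmax(st[1:,4]);print(st[i],ce[i])
ys,xs=np.where(l==i)
P=np.array([onz(C,(x,y),.01)[:2] for x,y in zip(xs,ys)])
vx,vy,x0,y0=cv2.fitLine(P.astype(np.float32),cv2.DIST_L2,0,.001,.001).ravel()
d=np.array([vx,vy]);d*=np.sign(d[0]);c=np.array([x0,y0]);nn=np.array([-d[1],d[0]])
t=(P-c)@d;w=(P-c)@nn
# width profile
for a in np.arange(t.min(),t.max(),.01):
    k=(t>=a)&(t<a+.01);print('%.3f w %.4f mid %.4f'%(a,np.ptp(w[k]),(w[k].max()+w[k].min())/2))
print('c',c,'d',d,'yaw',np.degrees(np.arctan2(d[1],d[0])),'end',c+d*t.min(),'tip',c+d*t.max(),'len',np.ptp(t))
```

```text
t 8.37 pos [0.5188 0.2702 0.2171] xyz [-0.0012  0.0001 -0.0029] rot [ 0.0016  0.0014 -0.0096] q7 0.15 F [ 0.2 -0.5 -0.3] op 0.999 ff 0.0
[ 304  128   28  149 2397] [317.07717981 185.81393408]
-0.063 w 0.0281 mid 0.0003
-0.053 w 0.0282 mid 0.0003
-0.043 w 0.0274 mid -0.0001
-0.033 w 0.0276 mid -0.0001
-0.023 w 0.0278 mid -0.0001
-0.013 w 0.0108 mid -0.0001
-0.003 w 0.0109 mid -0.0001
0.007 w 0.0109 mid -0.0001
0.017 w 0.0110 mid -0.0000
0.027 w 0.0111 mid -0.0000
0.037 w 0.0112 mid -0.0000
0.047 w 0.0112 mid 0.0000
0.057 w 0.0113 mid 0.0000
0.067 w 0.0114 mid 0.0000
0.077 w 0.0115 mid 0.0001
0.087 w 0.0115 mid 0.0001
0.097 w 0.0116 mid 0.0001
c [0.5443003  0.26652893] d [ 0.9638089  -0.26659414] yaw -15.461699 end [0.48326621 0.28341126] tip [0.64697065 0.23812983] len 0.1698515532434844
```

View pics/w3.png

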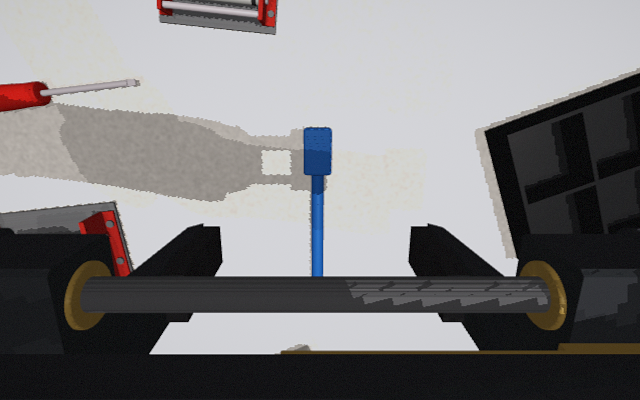

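The wrist view shows the spindle's grip at (318,151), with the shaft running down to the gripper bar at (318,276). Now I go down onto the grip's centre.

```bash
python3 -c "
from h import *
go(.5077,.2767,.004,164.54)"
```

```text
t 8.42 pos [0.5188 0.2704 0.2171] xyz [0.0127 0.0028 0.2131] rot [ 0.0016  0.0015 -0.0014] q7 0.15 F [-0.3  1.1  0.1] op 1.002 ff 0.0
```

carry_out:
  plan:
    - {"rot": [0.0016, 0.0015, 0], "xyz": [0.013, 0.003, 0.03], "grip": 0}
    - {"rot": [0.0016, 0.0015, 0], "xyz": [0.013, 0.003, 0.07], "grip": 0}
    - {"rot": [0.0016, 0.0015, 0], "xyz": [0.013, 0.003, 0.11], "grip": 0}
    - {"rot": [0.0016, 0.0015, 0], "xyz": [0.013, 0.003, 0.145], "grip": 0}
    - {"rot": [0.0016, 0.0015, 0], "xyz": [0.013, 0.003, 0.17], "grip": 0}
    - {"rot": [0.0016, 0.0015, 0], "xyz": [0.013, 0.003, 0.185], "grip": 0}
    - {"rot": [0.0016, 0.0015, 0], "xyz": [0.013, 0.003, 0.195], "grip": 0}
    - {"rot": [0.0016, 0.0015, 0], "xyz": [0.013, 0.003, 0.198], "grip": 0}

```text
clock: 9.08
tool_pos: [0.5067, 0.277, 0.0176]
eef_rot: [0.134, 0.991, -0.001, -0.001]
contact_force: [0.3, -0.2, 0.2]
opening: 1.001
finger_force: 0.0
```

```bash
python3 -c "
from h import *
go(.5077,.2767,.004,164.54)"
```

```text
t 9.08 pos [0.5067 0.277  0.0176] xyz [-0.0011 -0.      0.0136] rot [-0.0014 -0.0013  0.0004] q7 -0.12 F [ 0.3 -0.2  0.2] op 1.001 ff 0.0
```

carry_out:
  plan:
    - {"rot": [-0.0014, -0.0013, 0], "xyz": [-0.001, 0, 0.006], "grip": 0}
    - {"rot": [-0.0014, -0.0013, 0], "xyz": [-0.001, 0, 0.011], "grip": 0}
    - {"rot": [-0.0014, -0.0013, 0], "xyz": [-0.001, 0, 0.0135], "grip": 100}
    - {"rot": [-0.0014, -0.0013, 0], "xyz": [-0.001, 0, 0.0135], "grip": 150}
    - {"rot": [-0.0014, -0.0013, 0], "xyz": [-0.001, 0, 0.0135], "grip": 255}
    - {"rot": [-0.0014, -0.0013, 0], "xyz": [-0.001, 0, 0.0135], "grip": 255}
    - {"rot": [-0.0014, -0.0013, 0], "xyz": [-0.001, 0, 0.0135], "grip": 255}
    - {"rot": [-0.0014, -0.0013, 0], "xyz": [-0.001, 0, 0.0135], "grip": 255}
  squeeze: 40

```text
clock: 9.75
tool_pos: [0.5083, 0.2773, 0.0056]
eef_rot: [0.134, 0.991, 0.001, 0.001]
contact_force: [-0.4, -0.0, 0.0]
opening: 0.573
finger_force: 0.0
```

carry_out:
  plan:
    - {"rot": [0, 0, 0], "xyz": [0, 0, 0], "grip": 255}
    - {"rot": [0, 0, 0], "xyz": [0, 0, 0], "grip": 255}
    - {"rot": [0, 0, 0], "xyz": [0, 0, 0], "grip": 255}

```text
clock: 10.0
tool_pos: [0.5081, 0.2771, 0.0054]
eef_rot: [0.134, 0.991, 0.001, 0.0]
contact_force: [-0.4, 0.4, 0.6]
opening: 0.345
finger_force: 0.2
```

```bash
python3 -c "
from h import *
go(.5077,.2767,.004,164.54)
c=np.array([.5551,-.0427]);a=np.radians(-9.14);u=np.array([-np.sin(a),np.cos(a)])
for d in(.088,.265):print(d,c+u*d)
p=c+u*.265;go(p[0],p[1],.2,80.86)"
```

```text
t 10.00 pos [0.5081 0.2771 0.0054] xyz [ 0.0003 -0.0005  0.0014] rot [0.0018 0.0007 0.001 ] q7 -0.13 F [-0.4  0.4  0.6] op 0.345 ff 0.2
0.088 [0.56907857 0.04418268]
0.265 [0.59719455 0.21893534]
t 10.00 pos [0.5081 0.2771 0.0054] xyz [-0.1015 -0.0321 -0.1946] rot [ 1.9000e-03 -8.0000e-04  1.4615e+00] q7 -0.13 F [-0.4  0.4  0.6] op 0.345 ff 0.2
```

carry_out:
  plan:
    - {"rot": [0, 0, 0], "xyz": [0, 0, 0], "grip": 150}
    - {"rot": [0, 0, 0], "xyz": [0, 0, 0.001], "grip": 150}
    - {"rot": [0, 0, 0], "xyz": [0, 0, 0.0025], "grip": 150}
    - {"rot": [0, 0, 0], "xyz": [0, 0, 0.0025], "grip": 255}
    - {"rot": [0, 0, 0], "xyz": [0, 0, 0.0025], "grip": 255}
    - {"rot": [0, 0, 0], "xyz": [0, 0, 0.0025], "grip": 255}
    - {"rot": [0, 0, 0], "xyz": [0, 0, 0.0025], "grip": 255}
    - {"rot": [0, 0, 0], "xyz": [0, 0, 0.0025], "grip": 255}
  squeeze: 45

```text
clock: 10.67
tool_pos: [0.508, 0.2771, 0.0028]
eef_rot: [0.134, 0.991, 0.001, 0.0]
contact_force: [-0.5, 0.5, -0.6]
opening: 0.334
finger_force: 45.0
```

carry_out:
  plan:
    - {"rot": [0, 0, 0], "xyz": [0, 0, 0], "grip": 255}
    - {"rot": [0, 0, 0], "xyz": [0, 0, 0], "grip": 255}

```text
clock: 10.83
tool_pos: [0.5081, 0.2771, 0.0028]
eef_rot: [0.134, 0.991, 0.001, 0.0]
contact_force: [0.7, 0.7, -1.1]
opening: 0.336
finger_force: 45.0
```

carry_out:
  plan:
    - {"rot": [0, 0, 0], "xyz": [0, 0, -0.01], "grip": 255}
    - {"rot": [0, 0, 0], "xyz": [0, 0, -0.03], "grip": 255}
    - {"rot": [0, 0, 0], "xyz": [0, 0, -0.065], "grip": 255}
    - {"rot": [0, 0, 0], "xyz": [0, 0, -0.1], "grip": 255}
    - {"rot": [0, 0, 0.1], "xyz": [-0.02, -0.01, -0.13], "grip": 255}
    - {"rot": [0, 0, 0.2], "xyz": [-0.045, -0.015, -0.15], "grip": 255}
    - {"rot": [0, 0, 0.32], "xyz": [-0.07, -0.023, -0.157], "grip": 255}
    - {"rot": [0, 0, 0.44], "xyz": [-0.1, -0.032, -0.157], "grip": 255}

```text
clock: 11.5
tool_pos: [0.5969, 0.2208, 0.1638]
eef_rot: [0.349, 0.937, 0.003, 0.001]
contact_force: [0.9, -1.0, -0.7]
opening: 0.332
finger_force: 45.0
```

carry_out:
  plan:
    - {"rot": [0, 0, 0.12], "xyz": [0, 0, 0], "grip": 255}
    - {"rot": [0, 0, 0.24], "xyz": [0, 0, 0], "grip": 255}
    - {"rot": [0, 0, 0.36], "xyz": [0, 0, 0], "grip": 255}
    - {"rot": [0, 0, 0.48], "xyz": [0, 0, 0], "grip": 255}
    - {"rot": [0, 0, 0.6], "xyz": [0, 0, 0], "grip": 255}
    - {"rot": [0, 0, 0.72], "xyz": [0, 0, 0], "grip": 255}
    - {"rot": [0, 0, 0.84], "xyz": [0, 0, 0], "grip": 255}
    - {"rot": [0, 0, 0.94], "xyz": [0, 0, 0], "grip": 255}

```text
clock: 12.17
tool_pos: [0.5955, 0.2198, 0.1606]
eef_rot: [0.736, 0.677, 0.001, -0.001]
contact_force: [1.8, -0.2, -0.2]
opening: 0.335
finger_force: 45.0
```

```bash
python3 -c "
from h import *
go(.5972,.2189,.0602,80.86)"
```

```text
t 12.17 pos [0.5955 0.2198 0.1606] xyz [-0.001   0.0017  0.1004] rot [ 0.0007 -0.0025  0.0763] q7 -0.84 F [ 1.8 -0.2 -0.2] op 0.335 ff 45.0
```

carry_out:
  plan:
    - {"rot": [0, -0.001, 0.076], "xyz": [-0.001, 0.002, 0.015], "grip": 255}
    - {"rot": [0, -0.001, 0.076], "xyz": [-0.001, 0.002, 0.035], "grip": 255}
    - {"rot": [0, -0.001, 0.076], "xyz": [-0.001, 0.002, 0.06], "grip": 255}
    - {"rot": [0, -0.001, 0.076], "xyz": [-0.001, 0.002, 0.08], "grip": 255}
    - {"rot": [0, -0.001, 0.076], "xyz": [-0.001, 0.002, 0.092], "grip": 255}
    - {"rot": [0, -0.001, 0.076], "xyz": [-0.001, 0.002, 0.099], "grip": 255}
    - {"rot": [0, -0.001, 0.076], "xyz": [-0.001, 0.002, 0.1], "grip": 255}
    - {"rot": [0, -0.001, 0.076], "xyz": [-0.001, 0.002, 0.1], "grip": 255}

```text
clock: 12.83
tool_pos: [0.5982, 0.2188, 0.0604]
eef_rot: [0.759, 0.651, 0.001, 0.0]
contact_force: [0.5, -0.0, -0.5]
opening: 0.335
finger_force: 45.0
```

carry_out:
  plan:
    - {"rot": [0, 0, 0], "xyz": [0, 0, 0], "grip": 255}
    - {"rot": [0, 0, 0], "xyz": [0, 0, 0], "grip": 255}

```text
clock: 13.0
tool_pos: [0.5987, 0.2189, 0.0611]
eef_rot: [0.759, 0.651, 0.002, 0.0]
contact_force: [0.2, -0.2, -0.6]
opening: 0.336
finger_force: 45.0
```

Run:
```python
from h import *
go(.5972,.2189,.0602,80.86)
ims=[]
for n,f in(('top','top1.png'),('side','side1.png')):
    s,im=snap(n,f);C=cam(n)
    hsv=cv2.cvtColor(cv2.imread('pics/'+f),cv2.COLOR_BGR2HSV)
    c=np.array([.5551,-.0427]);a=np.radians(-9.14);u=np.array([-np.sin(a),np.cos(a)])
    P=lambda d:np.r_[c+u*d,.064]
    tp=proj(C,P(.09));hl=proj(C,P(.063));sh=proj(C,P(.24));print(n,'expected tip',tp,'hole',hl,'shoulder',sh)
    x,y=np.clip(hl.astype(int)-[60,50],0,None)
    ims.append(cv2.resize(cv2.imread('pics/'+f)[y:y+100,x:x+130],(780//2*1,300),interpolation=cv2.INTER_CUBIC));print('crop at',x,y)
cv2.imwrite('pics/c1.png',np.hstack(ims))
```

```text
t 13.00 pos [0.5987 0.2189 0.0611] xyz [-0.0003 -0.0015  0.0009] rot [ 0.0026 -0.0021  0.0054] q7 -0.94 F [ 0.2 -0.2 -0.6] op 0.336 ff 45.0
top expected tip [305.14719121 195.40793332] hole [315.75029218 196.71000352] shoulder [246.81771465 188.24502191]
crop at 255 146
side expected tip [333.70319486 188.04164351] hole [334.28103234 195.57763716] shoulder [330.95610917 152.21492572]
crop at 274 145
```

View pics/c1.png

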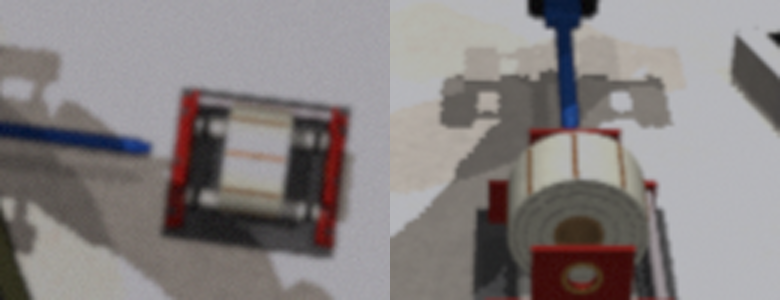

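The crops show the tip at about (305,196) in the top view, as expected, and lined up with the hole. The roll is seated in the middle of the bay. Starting the insertion, watching the force.

carry_out:
  plan:
    - {"rot": [0.0025, -0.002, 0.005], "xyz": [-0.005, -0.0015, 0.001], "grip": 255}
    - {"rot": [0.0025, -0.002, 0.005], "xyz": [-0.013, -0.0015, 0.001], "grip": 255}
    - {"rot": [0.0025, -0.002, 0.005], "xyz": [-0.02, -0.0015, 0.001], "grip": 255}
    - {"rot": [0.0025, -0.002, 0.005], "xyz": [-0.026, -0.0015, 0.001], "grip": 255}
    - {"rot": [0.0025, -0.002, 0.005], "xyz": [-0.031, -0.0015, 0.001], "grip": 255}
    - {"rot": [0.0025, -0.002, 0.005], "xyz": [-0.036, -0.0015, 0.001], "grip": 255}
    - {"rot": [0.0025, -0.002, 0.005], "xyz": [-0.041, -0.0015, 0.001], "grip": 255}
    - {"rot": [0.0025, -0.002, 0.005], "xyz": [-0.045, -0.0015, 0.001], "grip": 255}

```text
clock: 13.77
tool_pos: [0.5903, 0.1742, 0.0591]
eef_rot: [0.761, 0.649, -0.0, 0.0]
contact_force: [2.0, 1.5, -0.8]
opening: 0.333
finger_force: 45.0
```

```bash
cat > d.py <<'E'
from h import *
s=r.get_state();c=np.array([.5551,-.0427]);a=np.radians(-9.14);u=np.array([-np.sin(a),np.cos(a)]);x=np.array([np.cos(a),np.sin(a)])
p=s['tool_pos'][:2]-c;print('along %.4f across %.4f z %.4f'%(p@u,p@x,s['tool_pos'][2]),'moment',s['moment'].round(2))
q=c+u*.088;go(q[0],q[1],.0598,80.86)
E
python3 d.py
```

```text
along 0.2197 across 0.0003 z 0.0591 moment [ 0.14 -0.41  0.28]
t 13.77 pos [0.5903 0.1742 0.0591] xyz [-0.1317 -0.0004 -0.0007] rot [-0.      0.0001  0.0011] q7 -0.91 F [ 2.   1.5 -0.8] op 0.333 ff 45.0
```

carry_out:
  plan:
    - {"rot": [0, 0, 0.001], "xyz": [-0.008, 0.0005, -0.0005], "grip": 255}
    - {"rot": [0, 0, 0.001], "xyz": [-0.016, 0.0005, -0.0005], "grip": 255}
    - {"rot": [0, 0, 0.001], "xyz": [-0.024, 0.0005, -0.0005], "grip": 255}
    - {"rot": [0, 0, 0.001], "xyz": [-0.032, 0.0005, -0.0005], "grip": 255}
    - {"rot": [0, 0, 0.001], "xyz": [-0.04, 0.0005, -0.0005], "grip": 255}
    - {"rot": [0, 0, 0.001], "xyz": [-0.048, 0.0005, -0.0005], "grip": 255}
    - {"rot": [0, 0, 0.001], "xyz": [-0.056, 0.0005, -0.0005], "grip": 255}
    - {"rot": [0, 0, 0.001], "xyz": [-0.06, 0.0005, -0.0005], "grip": 255}

```text
clock: 14.43
tool_pos: [0.5806, 0.1133, 0.0594]
eef_rot: [0.762, 0.648, -0.001, 0.0]
contact_force: [2.6, 1.1, -1.0]
opening: 0.332
finger_force: 45.0
```

```bash
python3 d.py
```

```text
along 0.1580 across 0.0004 z 0.0594 moment [ 0.25 -0.71  0.24]
t 14.43 pos [0.5806 0.1133 0.0594] xyz [-0.07   -0.0003 -0.0003] rot [-0.0013  0.0019 -0.0017] q7 -0.86 F [ 2.6  1.1 -1. ] op 0.332 ff 45.0
```

carry_out:
  plan:
    - {"rot": [-0.001, 0.001, -0.001], "xyz": [-0.008, 0, 0], "grip": 255}
    - {"rot": [-0.001, 0.001, -0.001], "xyz": [-0.016, 0, 0], "grip": 255}
    - {"rot": [-0.001, 0.001, -0.001], "xyz": [-0.024, 0, 0], "grip": 255}
    - {"rot": [-0.001, 0.001, -0.001], "xyz": [-0.032, 0, 0], "grip": 255}
    - {"rot": [-0.001, 0.001, -0.001], "xyz": [-0.038, 0, 0], "grip": 255}
    - {"rot": [-0.001, 0.001, -0.001], "xyz": [-0.043, 0, 0], "grip": 255}
    - {"rot": [-0.001, 0.001, -0.001], "xyz": [-0.047, 0, 0], "grip": 255}
    - {"rot": [-0.001, 0.001, -0.001], "xyz": [-0.05, 0, 0], "grip": 255}

```text
clock: 15.1
tool_pos: [0.5727, 0.0652, 0.0595]
eef_rot: [0.761, 0.649, -0.0, -0.0]
contact_force: [3.7, 1.3, -0.6]
opening: 0.333
finger_force: 45.0
```

```bash
python3 d.py
```

```text
along 0.1094 across 0.0002 z 0.0595 moment [ 0.32 -0.8   0.16]
t 15.10 pos [0.5727 0.0652 0.0595] xyz [-0.0214 -0.0002 -0.0003] rot [-0.0003 -0.      0.0002] q7 -0.81 F [ 3.7  1.3 -0.6] op 0.333 ff 45.0
```

carry_out:
  plan:
    - {"rot": [0, 0, 0], "xyz": [-0.006, 0, 0], "grip": 255}
    - {"rot": [0, 0, 0], "xyz": [-0.011, 0, 0], "grip": 255}
    - {"rot": [0, 0, 0], "xyz": [-0.015, 0, 0], "grip": 255}
    - {"rot": [0, 0, 0], "xyz": [-0.017, 0, 0], "grip": 255}
    - {"rot": [0, 0, 0], "xyz": [-0.0185, 0, 0], "grip": 255}
    - {"rot": [0, 0, 0], "xyz": [-0.0195, 0, 0], "grip": 255}
    - {"rot": [0, 0, 0], "xyz": [-0.0205, 0, 0], "grip": 255}

```text
clock: 15.68
tool_pos: [0.5694, 0.0456, 0.0595]
eef_rot: [0.761, 0.649, -0.0, -0.0]
contact_force: [3.6, 2.7, -0.1]
opening: 0.334
finger_force: 45.0
```

```bash
python3 d.py
```

```text
along 0.0895 across 0.0001 z 0.0595 moment [ 0.44 -0.84  0.15]
t 15.68 pos [0.5694 0.0456 0.0595] xyz [-0.0015 -0.0001 -0.0003] rot [-0.0005 -0.0002  0.0008] q7 -0.79 F [ 3.6  2.7 -0.1] op 0.334 ff 45.0
```

carry_out:
  plan:
    - {"rot": [0, 0, 0], "xyz": [-0.001, 0, 0], "grip": 255}
    - {"rot": [0, 0, 0], "xyz": [-0.0015, 0, 0], "grip": 255}
    - {"rot": [0, 0, 0], "xyz": [-0.002, 0, 0], "grip": 255}
    - {"rot": [0, 0, 0], "xyz": [-0.002, 0, 0], "grip": 255}

```text
clock: 16.02
tool_pos: [0.5692, 0.0446, 0.0595]
eef_rot: [0.761, 0.649, 0.0, -0.001]
contact_force: [4.3, 3.7, -0.8]
opening: 0.336
finger_force: 45.0
```

```bash
python3 d.py
```

```text
along 0.0884 across 0.0001 z 0.0595 moment [ 0.7  -0.86  0.11]
t 16.02 pos [0.5692 0.0446 0.0595] xyz [-0.0004 -0.0001 -0.0003] rot [-0.0002 -0.0015  0.0014] q7 -0.79 F [ 4.3  3.7 -0.8] op 0.336 ff 45.0
```

carry_out:
  plan:
    - {"rot": [0, 0, 0], "xyz": [-0.0007, 0, 0], "grip": 255}
    - {"rot": [0, 0, 0], "xyz": [-0.0014, 0, 0], "grip": 255}
    - {"rot": [0, 0, 0], "xyz": [-0.002, 0, 0], "grip": 255}
    - {"rot": [0, 0, 0], "xyz": [-0.002, 0, 0], "grip": 255}

```text
clock: 16.35
tool_pos: [0.5692, 0.0445, 0.0595]
eef_rot: [0.76, 0.649, 0.002, -0.001]
contact_force: [4.5, 5.3, -2.4]
opening: 0.335
finger_force: 45.0
```

```bash
python3 d.py
```

```text
along 0.0883 across 0.0001 z 0.0595 moment [ 1.26 -0.95  0.1 ]
t 16.35 pos [0.5692 0.0445 0.0595] xyz [-0.0003 -0.0001 -0.0003] rot [ 0.0003 -0.0043  0.0025] q7 -0.78 F [ 4.5  5.3 -2.4] op 0.335 ff 45.0
```

carry_out:
  plan:
    - {"rot": [0, 0, 0], "xyz": [-0.0015, 0, 0], "grip": 255}
    - {"rot": [0, 0, 0], "xyz": [-0.003, 0, 0], "grip": 255}
    - {"rot": [0, 0, 0], "xyz": [-0.004, 0, 0], "grip": 255}
    - {"rot": [0, 0, 0], "xyz": [-0.004, 0, 0], "grip": 255}

```text
clock: 16.68
tool_pos: [0.5692, 0.0445, 0.0596]
eef_rot: [0.76, 0.65, 0.004, -0.003]
contact_force: [4.9, 12.3, -3.9]
opening: 0.333
finger_force: 45.0
```

```bash
python3 d.py
```

```text
along 0.0883 across 0.0000 z 0.0596 moment [ 2.47 -1.01  0.04]
t 16.68 pos [0.5692 0.0445 0.0596] xyz [-0.0003 -0.     -0.0002] rot [ 0.0013 -0.01    0.005 ] q7 -0.78 F [ 4.9 12.3 -3.9] op 0.333 ff 45.0
```

carry_out:
  plan:
    - {"rot": [0, 0, 0], "xyz": [0.002, 0, 0], "grip": 255}
    - {"rot": [0, 0, 0], "xyz": [0.004, 0, 0], "grip": 255}
    - {"rot": [0, 0, 0], "xyz": [0.005, 0, 0], "grip": 255}
    - {"rot": [0, 0, 0], "xyz": [0.005, 0, 0], "grip": 150}
    - {"rot": [0, 0, 0], "xyz": [0.005, 0, 0], "grip": 110}
    - {"rot": [0, 0, 0], "xyz": [0.005, 0, 0], "grip": 90}
    - {"rot": [0, 0, 0], "xyz": [0.005, 0, 0], "grip": 90}
    - {"rot": [0, 0, 0], "xyz": [0.005, 0, 0], "grip": 90}

```text
clock: 17.35
tool_pos: [0.568, 0.0416, 0.0592]
eef_rot: [0.761, 0.648, -0.001, -0.0]
contact_force: [0.0, -0.3, -0.3]
opening: 0.643
finger_force: 0.0
```

```bash
python3 d.py
```

```text
along 0.0852 across -0.0007 z 0.0592 moment [ 0.02 -0.06  0.01]
t 17.35 pos [0.568  0.0416 0.0592] xyz [ 0.0028  0.0007 -0.0006] rot [-0.0021  0.0016 -0.0002] q7 -0.79 F [ 0.  -0.3 -0.3] op 0.643 ff 0.0
```

Released and clear. Rise and look.

carry_out:
  plan:
    - {"rot": [0, 0, 0], "xyz": [0.005, 0, -0.01], "grip": 90}
    - {"rot": [0, 0, 0], "xyz": [0.01, 0, -0.03], "grip": 90}
    - {"rot": [0, 0, 0], "xyz": [0.02, 0, -0.06], "grip": 90}
    - {"rot": [0, 0, 0], "xyz": [0.04, 0, -0.095], "grip": 90}
    - {"rot": [0, 0, 0], "xyz": [0.07, 0, -0.13], "grip": 90}
    - {"rot": [0, 0, 0], "xyz": [0.1, 0, -0.16], "grip": 90}
    - {"rot": [0, 0, 0], "xyz": [0.12, 0, -0.17], "grip": 90}
    - {"rot": [0, 0, 0], "xyz": [0.12, 0, -0.17], "grip": 90}

```text
clock: 18.02
tool_pos: [0.5894, 0.1699, 0.2348]
eef_rot: [0.759, 0.652, 0.006, -0.001]
contact_force: [0.6, 1.1, -0.2]
opening: 0.646
finger_force: 0.0
```

Run:
```python
from h import *
snap('wrist','w4.png');snap('side','s4.png');snap('top','t4.png')
a=cv2.imread('pics/w4.png');b=cv2.imread('pics/s4.png')[140:300,240:440];t=cv2.imread('pics/t4.png')[140:260,220:420]
cv2.imwrite('pics/c4.png',np.vstack([np.hstack([cv2.resize(b,(400,320),interpolation=cv2.INTER_CUBIC),cv2.resize(t,(400,320),interpolation=cv2.INTER_CUBIC)]),np.hstack([cv2.resize(a,(448,280)),np.zeros((280,352,3),np.uint8)])]))
```

```text
(no output)
```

View pics/c4.png

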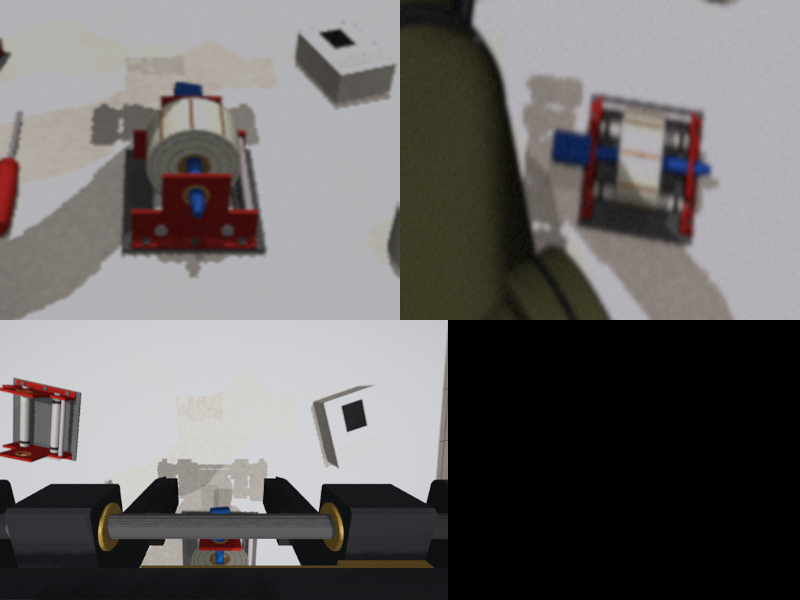

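The side panel shows the spindle through the roll's core and out of the near cheek at (197,200). The top panel shows the grip flush against the left cheek at (590,148) and the tip past the right cheek at (705,168). The gripper is clear, so I'm handing in.

```bash
python3 -c "
from h import *
print(r.finish_job())"
```

```text
the job is handed in; nothing more can be done
None
```

The job is handed in at about 18 s: the label roll is on the idlers of the big unwinder and the spindle is through both cheeks and the core. Its grip is home against the left cheek (it stopped there under about 12 N of push), the gripper is clear, and I touched neither the carton, the receipt roll nor the screwdriver.

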